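# Sweep used screw caps into the catch bin

### The arm

A 7-joint arm with a two-finger parallel gripper is mounted at the origin on the work surface. World frame = base frame: x ahead of the robot, y to its left, z up, the work surface at z = 0. Lengths are in m, angles in rad, forces in N, time in s.
With the tool pointing down it reaches from about 0.425 to 1.025 m from the base axis. Payload 3.6 kg.
Tool frame: the origin (TCP) lies midway between the tips of the shut fingers; the grasp point (between the pads) lies 19 mm behind it; z points along the fingers, y is the line along which they close (so a half turn about z gives the same grasp; the last joint's range is limited). The gripper opens to 85 mm and grips with 20 to 120 N. Pads are 22 mm wide; open, the fingers measure 114 mm over their backs; the gripper's body (76 mm by 85 mm) begins 54 mm behind the grasp point. The pads swing forward as they close: fully open they stand 13 mm farther back than shut.
Start: joints at [-1.256, 0.591, 0.048, 1.609, -0.033, 0.943, -0.034], TCP at [0.288, 0.666, 0.205] pointing down, gripper open.
Joint ranges: [-2.69, 2.69], [-0.47, 2.24], [-1.27, 1.36], [0.19, 2.51], [-1.53, 4.68], [0.08, 2.07], [-3.09, 3.09]. Speed limits (rad/s): [2.57, 2.57, 3.14, 3.14, 3.14, 3.14, 3.14].

### API

Orientations are given as a unit quaternion [x, y, z, w].
In Python, from plant import monitor, eyes, manip gives the robot as it stands. The module is installed in compiled form; this text tells all that it offers.
- The arm moves only by the shell command python3 -m jog 'ROWS'. ROWS is JSON, a list that holds one entry, the list of rows, each a list of 7 numbers: the shift along the tool's x, y, z scaled (see below), then the turn, a rotation vector about the tool's x, y, z scaled (see below), then the gripper's target within -1 to 1 (fully open at 1, half-way at 0, shut at -1). A call has 1 to 8 rows; each row shifts and turns the commanded pose from where the row before left it, along the tool's axes as they then stand; what a row does not reach is not made up. The controller multiplies each number of a shift by 1000 mm and each number of a turn by 6 degrees. A row lasts 1/10 s, in which the tool goes at most 50 mm and 8.59 degrees, less where a joint would pass 70% of its speed; a pose out of reach is approached as far as the arm can. A call with a number of a shift or a turn outside -1 to 1 is refused whole. A call with a gripper value outside its range is refused whole. The fingers move at their own pace and stop on an object; the grip force is fixed at half the most. Time passes only in rows, so rows that do not move let the fingers close. It gives the time, the measured TCP pose, the force, the opening and the grip force at its end, in the units of the state.
- monitor.read_state(): the state, without advancing time (a new reading comes with each control period).
- eyes.capture(name): name is "side" or "top"; returns (picture, depth): 420x560x3 uint8, red, green, blue; 420x560 float32, m along the optical axis (not along the pixel's ray), 0 where there is no reading.
- eyes.camera_info(name): a dict with "fx", "fy", "cx", "cy" (pixels), "distortion" ([k1, k2, p1, p2, k3] as OpenCV has them; the pictures are not rectified), "world_from_camera" (4x4, takes a point from camera to world coordinates). Camera axes: x right, y down, z forward; pixel columns grow to the right and rows downward; lengths in m; the calibration is good to about 2 mm. A picture is of the moment at which its call begins. camera_info takes no time and is no camera call.
- manip.sign_off(): hands the job in; it is judged then, once.
The state is a dict: "clock": time; "joint_positions": joint angles; "joint_velocities": joint speeds; "joint_torque": joint torques, N m; "position": TCP position; "ee_rot": TCP orientation; "contact_force": force on the tool from outside, world axes, zero at the start; "torque": the same for the moment, N m; "opening": finger opening in m; "gripper_force": force on a finger pad.
Only numpy, scipy, OpenCV 4.12 (cv2) and the standard library are available. Lean on these libraries where they do the work, as an engineer would, in place of code of your own. Each camera call takes 0.05 s, during which the arm holds its last target. There are 200 camera calls.

### The job

Clear the used caps off the raised metal tray: with the fingertips, sweep all three black screw caps along the tray and over its open edge into the white bin below. Only push the caps, lightly, without pinching them or picking them up, and leave the little amber vial among them and the flask and jar nearby standing where they are.

Things in the scene. Friction and masses are not known exactly. Their poses are not given: they have to be found in the camera images.
- station: fixed aluminium tray on feet, with a white catch bin joined to its -y side. Origin on the bench surface, z up. Tray: flat top 60 mm over the bench, x -115 to +115 mm, y from -115 mm (open edge, no rim) to +165 mm; rims 12 mm high on the other three sides. At the start each cap and the vial has its own lane along y (about 53 mm apart in x; y -45 to +85 mm), so a straight push along -y is free
- edge (a point): middle of the tray's open edge, on its top surface, 60 mm above the bench; same axes as the station (-y leads out over the bin)
- bin_floor (a point): centre of the inner floor of the open-topped bin, 4 mm above the bench; station axes. Inside 230 mm (x) by 100 mm (y); rim 55 mm above the bench, so 5 mm below the tray's top; it begins at the tray's open edge
- cap_a_center (a point): one of three identical loose black ribbed screw caps (discs of 34 mm diameter, 20 mm high, about 20 g), lying flat on the tray at the start; this point is its centre, 10 mm above its underside
- cap_b_center (a point): one of three identical loose black ribbed screw caps (discs of 34 mm diameter, 20 mm high, about 20 g), lying flat on the tray at the start; this point is its centre, 10 mm above its underside
- cap_c_center (a point): one of three identical loose black ribbed screw caps (discs of 34 mm diameter, 20 mm high, about 20 g), lying flat on the tray at the start; this point is its centre, 10 mm above its underside
- vial: loose amber glass vial with a white cap, standing on the tray among the caps, 28 mm diameter, 44 mm high; origin at the centre of its underside, z up
- flask: loose stoppered conical glass flask on the bench beyond the tray's closed (+y) end, 72 mm base diameter, 117 mm high; origin at the centre of its underside
- jar: loose jar with a white lid on the bench beyond the tray's closed (+y) end, 60 mm diameter, 75 mm high; origin at the centre of its underside

How it is judged:
At the end, for the whole second after the job is handed in: All three caps lie in the bin (centres within its inner walls and below 50 mm over the bench); vial, flask and jar stand upright (within 0.3 rad) within 20 mm of where they began (x of cap_a_center in the frame of station between -0.115 and 0.115 m and y of cap_a_center in the frame of station between -0.219 and -0.119 m and z of each of cap_a_center, cap_b_center, cap_c_center in the frame of station below 0.05 m and x of cap_b_center in the frame of station between -0.115 and 0.115 m and y of cap_b_center in the frame of station between -0.219 and -0.119 m and x of cap_c_center in the frame of station between -0.115 and 0.115 m and y of cap_c_center in the frame of station between -0.219 and -0.119 m and distance of each of vial, flask, jar from where it was at the start of the episode below 0.02 m and angle between each of vial, flask, jar's own z axis and vertical below 0.3 rad); the robot touches nothing.
It fails at once if a cap is pinched or pressed hard (over 15 N from the fingers) instead of lightly pushed (contact force between the fingers and cap_a above 15 N or contact force between the fingers and cap_b above 15 N or contact force between the fingers and cap_c above 15 N).
It fails at once if a cap is lifted (more than 15 mm clear of the tray's top) instead of pushed (z of any of cap_a_center, cap_b_center, cap_c_center in the frame of station above 0.085 m).
It fails at once if the vial, flask or jar is shifted more than 20 mm or tipped more than 0.3 rad (distance of any of vial, flask, jar from where it was at the start of the episode above 0.02 m or angle between any of vial, flask, jar's own z axis and vertical above 0.3 rad).
It also fails if it takes over 51 s, if anything falls off the work surface, if the arm or the gripper's body presses on something with over 40 N, if the wrist force passes 120 N, or if a joint passes its speed limit or range.

## Working session

There is one attempt and no reset: what is moved stays moved. The work goes in short steps, Python scripts to look and compute and a shell command to move; the robot and the scene stay as the last step left them, time stands still between calls to the robot, and variables do not carry over. Pictures are saved under pics/ and viewed, at most 10 in all, crops included, and the job is handed in when it is done.

```bash
mkdir -p pics; python3 - <<'E'
from plant import monitor, eyes
import cv2,numpy as np
s=monitor.read_state();print({k:np.round(s[k],3) for k in("clock","position","ee_rot","opening","contact_force")})
for n in("top","side"):
    p,d=eyes.capture(n);cv2.imwrite(f"pics/{n}0.png",p[...,::-1]);np.save(f"pics/{n}0.npy",d)
    c=eyes.camera_info(n);print(n,c["fx"],c["fy"],c["cx"],c["cy"],c["distortion"],np.round(c["world_from_camera"],3).tolist())
E
```

```text
{'clock': np.float64(0.0), 'position': array([0.287, 0.665, 0.203]), 'ee_rot': array([ 0.202,  0.979, -0.001, -0.   ]), 'opening': np.float64(0.086), 'contact_force': array([ 0.173, -0.297,  0.335])}
top 424.20111943269194 424.20111943269194 279.39039295946253 211.4024826820974 [0.02931657 0.         0.         0.         0.        ] [[0.022, -0.995, 0.101, 0.561], [-0.999, -0.019, 0.031, 0.062], [-0.029, -0.101, -0.994, 0.872], [0.0, 0.0, 0.0, 1.0]]
side 438.65010210749546 438.65010210749546 275.19208730390613 206.45801247032537 [0.02094562 0.         0.         0.         0.        ] [[0.987, -0.111, 0.113, 0.528], [-0.157, -0.593, 0.79, -0.628], [-0.021, -0.798, -0.603, 0.605], [0.0, 0.0, 0.0, 1.0]]
```

View pics/top0.png

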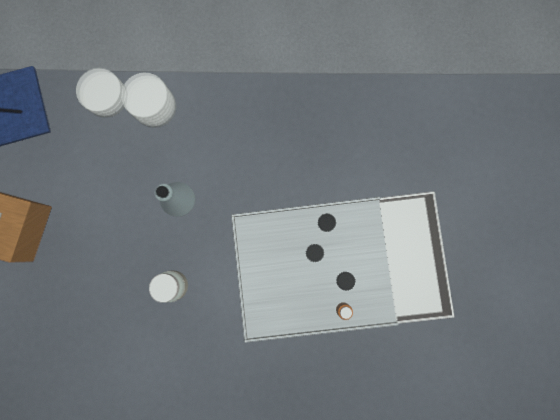

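View pics/side0.png

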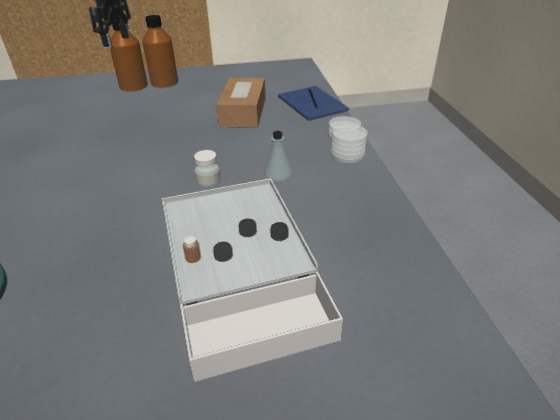

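The top view shows the caps at about (327,222), (315,253) and (346,281), the vial at (345,311), and the open edge running from (380,199) to (397,322). The flask and jar are beyond the far end. Next I'll convert these to positions.

```bash
cat > h.py <<'E'
import cv2,numpy as np
from plant import eyes
def ray(n,uv,z):
    c=eyes.camera_info(n);K=np.array([[c["fx"],0,c["cx"]],[0,c["fy"],c["cy"]],[0,0,1]])
    q=cv2.undistortPoints(np.array([[uv]],float),K,np.array(c["distortion"])).ravel()
    T=np.array(c["world_from_camera"]);d=T[:3,:3]@[q[0],q[1],1];return T[:3,3]+d*(z-T[2,3])/d[2]
def caps(n,p,zc=.08,box=(225,190,450,345)):
    g=p.max(2);m=(g<60).astype(np.uint8);x0,y0,x1,y1=box;mm=np.zeros_like(m);mm[y0:y1,x0:x1]=m[y0:y1,x0:x1]
    _,_,st,ce=cv2.connectedComponentsWithStats(mm)
    return [(ce[i],st[i,4]) for i in range(1,len(ce)) if 100<st[i,4]<700]
E
python3 - <<'E'
from h import *
p=cv2.imread("pics/top0.png");d=np.load("pics/top0.npy")
P=[ray("top",u,.06) for u in((380.5,200),(396,321))];B=[ray("top",u,.072) for u in((233,215),(246,341))]
for v in P+B: print(np.round(v,4))
# edge of far rim & sides: fit rim lines by both sets
ux=(P[0]-P[1])[:2];print("edge len",np.linalg.norm(ux),"yaw from edge",np.arctan2(ux[1],ux[0]), "depth len",np.linalg.norm((B[0]+B[1]-P[0]-P[1])[:2]/2), "back len",np.linalg.norm((B[0]-B[1])[:2]))
v=((B[0]+B[1]-P[0]-P[1])/2)[:2];print("yaw from y",np.arctan2(-v[0],v[1]))
yaw=np.arctan2(ux[1],ux[0]);e=(P[0]+P[1])[:2]/2
yaw=(np.arctan2(-v[0],v[1])+np.arctan2(ux[1],ux[0]))/2
R=np.array([[np.cos(yaw),-np.sin(yaw)],[np.sin(yaw),np.cos(yaw)]])
o=e-R@[0,-.115];print("yaw",yaw,"station",o)
for c,a in caps("top",p):
    w=ray("top",c,.076);print("cap px",c,a,"w",np.round(w,4),"st",np.round(R.T@(w[:2]-o),4),"depthz",d[int(c[1]),int(c[0])])
for u,z in(((345.5,313),.104),((162,192),.117),((163,289),.075)):
    w=ray("top",u,z);print(u,"w",np.round(w,4),"st",np.round(R.T@(w[:2]-o),4))
E
```

```text
[ 0.6684 -0.1055  0.06  ]
[ 0.4427 -0.1331  0.06  ]
[0.6331 0.1753 0.072 ]
[0.401  0.1434 0.072 ]
edge len 0.22742659876235763 yaw from edge 0.12165889126537253 depth len 0.2813519637582021 back len 0.23432901075919754
yaw from y 0.13735931029097892
yaw 0.12950910077817573 station [ 0.54071134 -0.00531125]
(345.5, 313) w [ 0.4603 -0.0345  0.104 ] st [-0.0835 -0.0186]
(162, 192) w [0.6684 0.2991 0.117 ] st [0.1659 0.2854]
(163, 289) w [0.4918 0.3011 0.075 ] st [-0.0089  0.3101]
```

```bash
python3 - <<'E'
from h import *
p=cv2.imread("pics/top0.png");print(p[222,327],p[222,300])
yaw=.1295;R=np.array([[np.cos(yaw),-np.sin(yaw)],[np.sin(yaw),np.cos(yaw)]]);o=np.array([.5407,-.0053])
for (u,v) in((327,222),(315,253),(346,281)):
    m=p[v-13:v+14,u-13:u+14].max(2)<85
    yy,xx=np.nonzero(m);c=(xx.mean()+u-13,yy.mean()+v-13);w=ray("top",c,.077);print(np.round(c,1),m.sum(),np.round(w,4),np.round(R.T@(w[:2]-o),4))
q=cv2.imread("pics/side0.png")
for (u,v) in((280,232),(248,228),(223,252)): 
    m=q[v-13:v+14,u-13:u+14].max(2)<85
    yy,xx=np.nonzero(m);c=(xx.mean()+u-13,yy.mean()+v-13);w=ray("side",c,.072);print("side",np.round(c,1),m.sum(),np.round(R.T@(w[:2]-o),4))
w=ray("side",(192,261),.06);print("vial base side",np.round(R.T@(w[:2]-o),4))
E
```

```text
[64 63 58] [182 182 174]
[326.3 222. ] 230 [ 0.6228 -0.0014  0.077 ] [ 0.0819 -0.0067]
[314.4 252.5] 220 [0.5655 0.0201 0.077 ] [0.0279 0.022 ]
[345.4 280.6] 249 [ 0.5151 -0.0374  0.077 ] [-0.0295 -0.0286]
side [278.9 231.1] 270 [ 0.0816 -0.0124]
side [247.1 227.4] 264 [0.0272 0.0167]
side [222.4 251.2] 295 [-0.0302 -0.0342]
vial base side [-0.0853 -0.0297]
```

```bash
python3 -m jog '[[[-0.0363,-0.029,0,0,0,0,-0.62],[-0.0363,-0.029,0,0,0,0,-0.62],[-0.0363,-0.029,0,0,0,0,-0.62],[-0.0363,-0.029,0,0,0,0,-0.62],[-0.0363,-0.029,0,0,0,0,-0.62],[-0.0363,-0.029,0,0,0,0,-0.62],[-0.0363,-0.029,0,0,0,0,-0.62],[-0.0363,-0.029,0,0,0,0,-0.62]]]'
python3 -m jog '[[[-0.0363,-0.029,0,0,0,0,-0.62],[-0.0363,-0.029,0,0,0,0,-0.62],[-0.0363,-0.029,0,0,0,0,-0.62],[-0.0363,-0.029,0,0,0,0,-0.62],[-0.0363,-0.029,0,0,0,0,-0.62],[-0.0363,-0.029,0,0,0,0,-0.62],[-0.0363,-0.029,0,0,0,0,-0.62],[0,0,0,0,0,0.99,-0.62]]]'
python3 -m jog '[[[0,0,0,0,0,0.99,-0.62],[0,0,0,0,0,0.99,-0.62],[0,0,0,0,0,0.99,-0.62],[0,0,0,0,0,0.99,-0.62],[0,0,0,0,0,0.99,-0.62],[0,0,0,0,0,0.99,-0.62],[0,0,0,0,0,0.99,-0.62],[0,0,0,0,0,0.99,-0.62]]]'
python3 -m jog '[[[0,0,0,0,0,0.97,-0.62],[0,0,0,0,0,0,-0.62],[0,0,0,0,0,0,-0.62]]]'
```

```text
clock: 0.9
position: [0.4625, 0.3355, 0.2044]
ee_rot: [0.202, 0.979, -0.0, -0.0]
contact_force: [0.8, 0.6, -0.3]
opening: 0.0159
gripper_force: 0.0
clock: 1.7
position: [0.6178, 0.0397, 0.2048]
ee_rot: [0.26, 0.966, -0.002, 0.002]
contact_force: [-1.0, 0.4, 0.4]
opening: 0.0159
gripper_force: 0.0
clock: 2.5
position: [0.6144, 0.0503, 0.2042]
ee_rot: [0.623, 0.782, -0.0, -0.0]
contact_force: [0.6, 0.1, -0.7]
opening: 0.0164
gripper_force: 0.0
clock: 2.8
position: [0.6146, 0.0504, 0.2043]
ee_rot: [0.659, 0.752, -0.0, -0.0]
contact_force: [0.3, -0.6, 0.6]
opening: 0.0162
gripper_force: 0.0
```

```bash
python3 -m jog '[[[0,0,0.04,0,0,0,-0.62],[0,0,0.04,0,0,0,-0.62],[0,0,0.03,0,0,0,-0.62],[0,0,0,0,0,0,-0.62],[0,0,0,0,0,0,-0.62]]]'
python3 - <<'E'
from plant import eyes
import cv2
a,_=eyes.capture("top");b,_=eyes.capture("side")
a=cv2.resize(a[180:345,220:460],None,fx=1.6,fy=1.6);b=cv2.resize(b[170:380,150:350],None,fx=1.9,fy=1.9)
H=max(a.shape[0],b.shape[0]);import numpy as np
pad=lambda i:np.pad(i,((0,H-i.shape[0]),(0,0),(0,0)))
cv2.imwrite("pics/c1.png",np.hstack([pad(a),pad(b)])[...,::-1])
E
```

```text
clock: 3.3
position: [0.615, 0.0501, 0.0947]
ee_rot: [0.66, 0.751, -0.0, -0.0]
contact_force: [0.1, 0.2, 0.2]
opening: 0.0168
gripper_force: 0.0
```

View pics/c1.png

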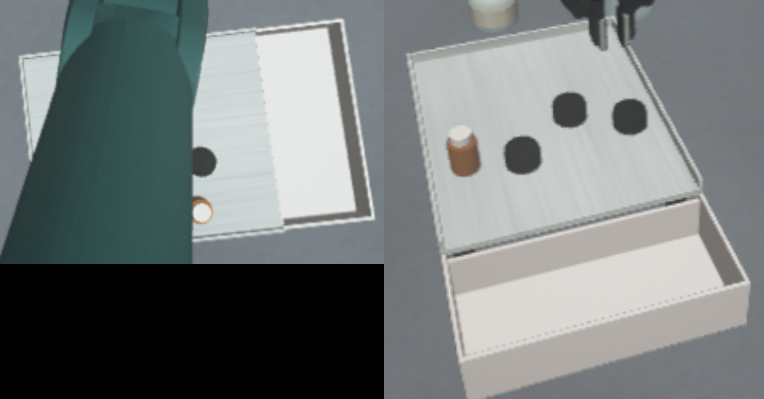

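The top view is blocked by the arm. In the side view the fingertips, around crop (615,46), sit behind the right-hand cap at (630,117). I'll check the lateral offset and the tip height.

```bash
python3 - <<'E'
from h import *
yaw=.1295;R=np.array([[np.cos(yaw),-np.sin(yaw)],[np.sin(yaw),np.cos(yaw)]]);o=np.array([.5407,-.0053])
f=lambda w:np.round(R.T@(w[:2]-o),4)
print("tcp",f(np.array([.615,.0501])))
for u in((604,48),(627,43)):
  q=(150+(u[0]-384)/1.9,170+u[1]/1.9);print(f(ray("side",q,.097)))
for u in((630,117),(570,110),(522,155)):
  q=(150+(u[0]-384)/1.9,170+u[1]/1.9);print("cap",f(ray("side",q,.072)))
E
```

```text
tcp [0.0808 0.0453]
[0.0805 0.0727]
[0.106  0.0738]
cap [ 0.0822 -0.0139]
cap [0.0283 0.0147]
cap [-0.03   -0.0354]
```

```bash
python3 - <<'E'
from h import *
from plant import eyes
b,d=eyes.capture("side")
cv2.imwrite("pics/c2.png",cv2.resize(b[165:245,220:320],None,fx=6,fy=6,interpolation=cv2.INTER_CUBIC)[...,::-1])
T=np.array(eyes.camera_info("side")["world_from_camera"]);c=eyes.camera_info("side")
yaw=.1295;R=np.array([[np.cos(yaw),-np.sin(yaw)],[np.sin(yaw),np.cos(yaw)]]);o=np.array([.5407,-.0053])
pts=[]
for v in range(165,215):
  for u in range(250,300):
    if b[v,u].max()<110 and d[v,u]>0:
      z=d[v,u];w=T[:3,:3]@[(u-c["cx"])/c["fx"]*z,(v-c["cy"])/c["fy"]*z,z]+T[:3,3]
      if w[2]>.078: pts.append([*(R.T@(w[:2]-o)),w[2],u,v])
P=np.array(pts)
for a in np.arange(.08,.15,.01):
  s=P[(P[:,2]>=a)&(P[:,2]<a+.01)]
  if len(s):print(round(a,3),len(s),np.round(s.min(0),3),np.round(s.max(0),3))
E
```

```text
0.12 14 [6.50e-02 3.30e-02 1.25e-01 2.62e+02 1.87e+02] [9.20e-02 5.40e-02 1.30e-01 2.77e+02 1.95e+02]
0.13 51 [6.00e-02 3.10e-02 1.30e-01 2.58e+02 1.83e+02] [1.04e-01 5.30e-02 1.40e-01 2.82e+02 1.92e+02]
0.14 55 [6.00e-02 3.10e-02 1.40e-01 2.58e+02 1.79e+02] [1.04e-01 5.20e-02 1.50e-01 2.82e+02 1.88e+02]
```

View pics/c2.png

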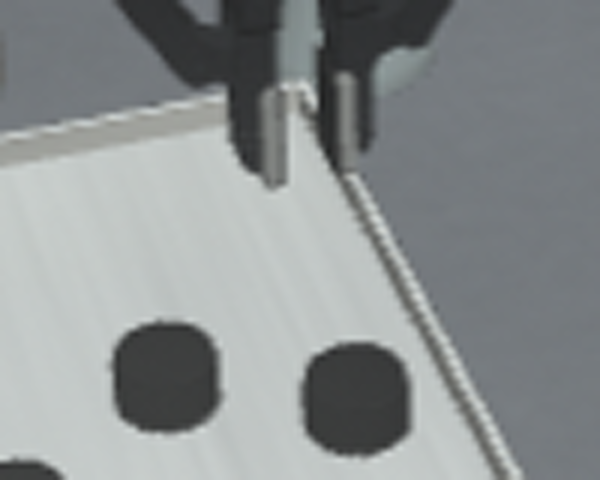

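The fingers are centred on the cap lane (depth gives x 0.060–0.104), but the tips look higher than expected. I'll check heights from depth.

```bash
python3 - <<'E'
from h import *
from plant import eyes,monitor
b,d=eyes.capture("side")
c=eyes.camera_info("side");T=np.array(c["world_from_camera"])
yaw=.1295;R=np.array([[np.cos(yaw),-np.sin(yaw)],[np.sin(yaw),np.cos(yaw)]]);o=np.array([.5407,-.0053])
for n,u,v in(("pad",265,190),("pad",265,193),("pad",265,195),("pad",265,196),("R",277,190),("R",277,192),("blk",262,192),("blk",263,193),("tray",250,215),("tray",230,215),("tray",265,203),("cap",279,226),("cap",247,222),("binfloor",260,330),("bench",400,250)):
  z=d[v,u];w=T[:3,:3]@[(u-c["cx"])/c["fx"]*z,(v-c["cy"])/c["fy"]*z,z]+T[:3,3];print(n,u,v,b[v,u],np.round(R.T@(w[:2]-o),3),round(w[2],4))
print(monitor.read_state()["position"])
E
```

```text
pad 265 190 [128 131 128] [0.069 0.032] 0.139
pad 265 193 [128 131 129] [0.07  0.035] 0.1306
pad 265 195 [120 123 121] [0.069 0.032] 0.1276
pad 265 196 [170 175 173] [0.091 0.122] 0.0588
R 277 190 [114 116 114] [0.093 0.034] 0.133
R 277 192 [114 116 115] [0.093 0.034] 0.1281
blk 262 192 [57 58 59] [0.065 0.038] 0.1314
blk 263 193 [78 81 80] [0.066 0.035] 0.1312
tray 250 215 [190 196 195] [0.045 0.069] 0.0582
tray 230 215 [194 200 199] [0.006 0.081] 0.059
tray 265 203 [192 197 195] [0.084 0.098] 0.0594
cap 279 226 [59 60 60] [ 0.084 -0.005] 0.0781
cap 247 222 [62 63 62] [0.029 0.024] 0.0788
binfloor 260 330 [220 216 212] [ 0.001 -0.166] 0.0013
bench 400 250 [112 117 122] [ 0.318 -0.062] 0.0011
[0.61647632 0.05027414 0.09662551]
```

Depth puts the tray and cap tops where they should be, but the finger ends are at about z 0.125 while the TCP reads 0.097. I'll lower in small steps and re-measure.

```bash
cat > tip.py <<'E'
from h import *
from plant import eyes,monitor
b,d=eyes.capture("side");c=eyes.camera_info("side");T=np.array(c["world_from_camera"])
yaw=.1295;R=np.array([[np.cos(yaw),-np.sin(yaw)],[np.sin(yaw),np.cos(yaw)]]);o=np.array([.5407,-.0053])
v,u=np.mgrid[0:420,0:560];C=np.stack([(u-c["cx"])/c["fx"]*d,(v-c["cy"])/c["fy"]*d,d],-1);W=C@T[:3,:3].T+T[:3,3]
S=np.concatenate([(W[...,:2]-o)@R,W[...,2:]],-1)
s=monitor.read_state();p=R.T@(s["position"][:2]-o);print("tcp st",np.round(p,4),"z",round(s["position"][2],4),"F",np.round(s["contact_force"],1))
m=(abs(S[...,0]-p[0])<.035)&(abs(S[...,1]-p[1])<.018)&(S[...,2]>.064)&(S[...,2]<.16)&(d>0)
q=S[m];print("finger x",np.round(np.percentile(q[:,0],[2,98]),3),"y",np.round(np.percentile(q[:,1],[2,98]),3),"lowest z",np.round(np.sort(q[:,2])[[0,3,8]],3))
k=(b.max(2)<85)&(abs(S[...,0])<.115)&(S[...,1]<.1)&(S[...,1]>-.23)&(S[...,2]<.083)&(S[...,2]>-.01)
_,L,st,ce=cv2.connectedComponentsWithStats(k.astype(np.uint8))
for i in range(1,len(st)):
    if st[i,4]>60: print("blob",np.round(ce[i]),st[i,4],np.round(np.median(S[L==i],0),3))
E
python3 -m jog '[[[0,0,0.02,0,0,0,-0.62],[0,0,0,0,0,0,-0.62],[0,0,0,0,0,0,-0.62]]]'; python3 tip.py
```

```text
clock: 3.8
position: [0.6152, 0.0504, 0.0754]
ee_rot: [0.66, 0.751, 0.0, 0.0]
contact_force: [0.2, -0.1, 0.7]
opening: 0.0164
gripper_force: 0.0
tcp st [0.0814 0.0455] z 0.0757 F [0.6 0.6 0.3]
finger x [0.049 0.116] y [0.031 0.055] lowest z [0.065 0.067 0.068]
blob [247. 227.] 258 [0.026 0.011 0.078]
blob [279. 231.] 267 [ 0.08  -0.018  0.078]
blob [222. 251.] 294 [-0.031 -0.041  0.078]
```

```bash
sed -i 's/^m=(abs(S\[...,0\]-p\[0\])<.035)/m=(b.max(2)<140)\&(abs(S[...,0]-p[0])<.024)/; s/\[\[0,3,8\]\]/[[0,5,15,30]]/' tip.py; python3 tip.py | sed -n 2p; python3 - <<'E'
from plant import eyes
import cv2
b,d=eyes.capture("side")
cv2.imwrite("pics/c3.png",cv2.resize(b[165:245,220:320],None,fx=6,fy=6,interpolation=cv2.INTER_CUBIC)[...,::-1])
E
```

```text
finger x [0.059 0.102] y [0.031 0.053] lowest z [0.102 0.105 0.108 0.11 ]
```

View pics/c3.png

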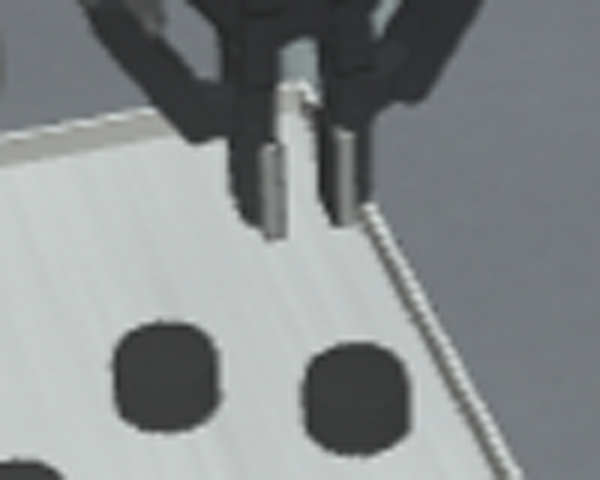

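The finger ends are about 28 mm above the reported TCP, so I'll go by vision and lower in steps while watching the force.

```bash
python3 -m jog '[[[0,0,0.018,0,0,0,-0.62],[0,0,0,0,0,0,-0.62],[0,0,0,0,0,0,-0.62]]]'; python3 tip.py; python3 -m jog '[[[0,0,0.01,0,0,0,-0.62],[0,0,0,0,0,0,-0.62],[0,0,0,0,0,0,-0.62]]]'; python3 tip.py
```

```text
clock: 4.25
position: [0.6148, 0.0503, 0.0569]
ee_rot: [0.66, 0.751, -0.0, -0.0]
contact_force: [1.0, -0.3, 0.3]
opening: 0.016
gripper_force: 0.0
tcp st [0.081  0.0454] z 0.0572 F [-0.3 -0.8  0.1]
finger x [0.059 0.102] y [0.028 0.054] lowest z [0.083 0.086 0.089 0.092]
blob [247. 227.] 260 [0.026 0.011 0.078]
blob [279. 231.] 269 [ 0.08  -0.018  0.078]
blob [222. 251.] 292 [-0.031 -0.04   0.078]
clock: 4.6
position: [0.6146, 0.0502, 0.0464]
ee_rot: [0.66, 0.751, -0.0, -0.0]
contact_force: [0.1, 0.1, 0.1]
opening: 0.0161
gripper_force: 0.0
tcp st [0.0807 0.0455] z 0.0465 F [-0.4  0.3 -0.2]
finger x [0.058 0.102] y [0.028 0.054] lowest z [0.072 0.076 0.079 0.081]
blob [247. 227.] 261 [0.026 0.011 0.078]
blob [279. 231.] 268 [ 0.08  -0.017  0.078]
blob [222. 251.] 294 [-0.031 -0.04   0.079]
```

```bash
python3 -m jog '[[[0,0,0.006,0,0,0,-0.62],[0,0,0,0,0,0,-0.62],[-0.01,0,0,0,0,0,-0.62],[-0.008,0,0,0,0,0,-0.62],[-0.005,0,0,0,0,0,-0.62],[-0.005,0,0,0,0,0,-0.62],[-0.005,0,0,0,0,0,-0.62],[-0.007,0,0,0,0,0,-0.62]]]'; python3 tip.py
```

```text
clock: 5.45
position: [0.6201, 0.0107, 0.0407]
ee_rot: [0.66, 0.751, 0.0, -0.0]
contact_force: [0.8, 0.3, 0.7]
opening: 0.0161
gripper_force: 0.1
tcp st [0.0807 0.0034] z 0.0408 F [ 1.  -0.8  0.5]
finger x [0.058 0.101] y [-0.014  0.013] lowest z [0.066 0.073 0.075 0.078]
blob [247. 227.] 260 [0.027 0.01  0.078]
blob [279. 234.] 293 [ 0.079 -0.028  0.078]
blob [222. 251.] 294 [-0.031 -0.04   0.078]
```

The cap is moving ahead of the fingers with very little force.

```bash
python3 -m jog '[[[-0.01,0,0,0,0,0,-0.62],[-0.012,0,0,0,0,0,-0.62],[-0.012,0,0,0,0,0,-0.62],[-0.012,0,0,0,0,0,-0.62],[-0.012,0,0,0,0,0,-0.62],[-0.012,0,0,0,0,0,-0.62],[-0.012,0,0,0,0,0,-0.62],[-0.012,0,0,0,0,0,-0.62]]]'; python3 -m jog '[[[-0.012,0,0,0,0,0,-0.62],[-0.012,0,0,0,0,0,-0.62],[-0.012,0,0,0,0,0,-0.62],[-0.012,0,0,0,0,0,-0.62],[0,0,0,0,0,0,-0.62],[0,0,0,0,0,0,-0.62]]]';python3 tip.py
```

```text
clock: 6.3
position: [0.6321, -0.0837, 0.0406]
ee_rot: [0.66, 0.751, 0.0, -0.0]
contact_force: [0.1, 1.2, 0.5]
opening: 0.0164
gripper_force: 0.1
clock: 6.9
position: [0.6381, -0.1304, 0.0406]
ee_rot: [0.661, 0.751, 0.0, -0.0]
contact_force: [0.7, 0.7, -0.2]
opening: 0.0158
gripper_force: 0.0
tcp st [ 0.0805 -0.1358] z 0.0405 F [-0.3 -0.4 -0.9]
finger x [0.058 0.102] y [-0.154 -0.127] lowest z [0.067 0.069 0.072 0.075]
blob [247. 227.] 258 [0.026 0.01  0.078]
blob [222. 251.] 291 [-0.031 -0.041  0.079]
blob [303. 309.] 326 [ 0.077 -0.161  0.023]
```

Cap A is in the bin. Next is the middle cap, at x 0.027.

```bash
python3 -m jog '[[[0,0,-0.03,0,0,0,-0.62],[0,0,-0.025,0,0,0,-0.62],[0.0396,-0.0106,0,0,0,0,-0.62],[0.0396,-0.0106,0,0,0,0,-0.62],[0.0396,-0.0106,0,0,0,0,-0.62],[0.0396,-0.0106,0,0,0,0,-0.62],[0.0396,-0.0106,0,0,0,0,-0.62],[0,0,0,0,0,0,-0.62]]]'; python3 -m jog '[[[0,0,0,0,0,0,-0.62],[0,0,0.03,0,0,0,-0.62],[0,0,0,0,0,0,-0.62]]]';python3 tip.py
```

```text
clock: 7.75
position: [0.5566, 0.0684, 0.0949]
ee_rot: [0.656, 0.755, 0.0, -0.003]
contact_force: [0.3, 0.5, 0.3]
opening: 0.0161
gripper_force: 0.0
clock: 8.05
position: [0.5585, 0.058, 0.0636]
ee_rot: [0.661, 0.751, -0.002, -0.001]
contact_force: [-0.4, -0.7, -0.1]
opening: 0.0162
gripper_force: 0.0
tcp st [0.0266 0.0602] z 0.0647 F [ 0.6  0.3 -0.6]
finger x [0.004 0.047] y [0.043 0.068] lowest z [0.088 0.093 0.096 0.099]
blob [247. 227.] 259 [0.026 0.011 0.078]
blob [222. 251.] 292 [-0.031 -0.04   0.078]
blob [302. 309.] 336 [ 0.077 -0.161  0.023]
```

```bash
python3 -m jog '[[[0,0,0.015,0,0,0,-0.62],[0,0,0.009,0,0,0,-0.62],[0,0,0,0,0,0,-0.62],[-0.005,0,0,0,0,0,-0.62],[-0.005,0,0,0,0,0,-0.62],[-0.005,0,0,0,0,0,-0.62],[-0.005,0,0,0,0,0,-0.62],[-0.007,0,0,0,0,0,-0.62]]]';python3 tip.py
python3 -m jog '[[[-0.01,0,0,0,0,0,-0.62],[-0.012,0,0,0,0,0,-0.62],[-0.012,0,0,0,0,0,-0.62],[-0.012,0,0,0,0,0,-0.62],[-0.012,0,0,0,0,0,-0.62],[-0.012,0,0,0,0,0,-0.62],[-0.012,0,0,0,0,0,-0.62],[-0.012,0,0,0,0,0,-0.62]]]'
```

```text
clock: 8.9
position: [0.5639, 0.0324, 0.0419]
ee_rot: [0.66, 0.751, 0.0, 0.0]
contact_force: [-0.0, 0.8, 0.6]
opening: 0.0164
gripper_force: 0.2
tcp st [0.0279 0.0324] z 0.0419 F [ 0.5 -1.1  0.5]
finger x [0.005 0.049] y [0.015 0.042] lowest z [0.068 0.075 0.078 0.079]
blob [248. 231.] 272 [ 0.026 -0.     0.078]
blob [222. 251.] 294 [-0.031 -0.04   0.078]
blob [302. 309.] 332 [ 0.078 -0.161  0.023]
clock: 9.75
position: [0.5759, -0.0617, 0.0416]
ee_rot: [0.66, 0.751, 0.0, -0.0]
contact_force: [-0.1, 0.6, 0.4]
opening: 0.0163
gripper_force: 0.2
```

```bash
python3 tip.py;  python3 -m jog '[[[-0.012,0,0,0,0,0,-0.62],[-0.012,0,0,0,0,0,-0.62],[-0.012,0,0,0,0,0,-0.62],[-0.012,0,0,0,0,0,-0.62],[-0.012,0,0,0,0,0,-0.62],[-0.012,0,0,0,0,0,-0.62],[0,0,0,0,0,0,-0.62],[0,0,0,0,0,0,-0.62]]]';python3 tip.py
```

```text
tcp st [ 0.0276 -0.0636] z 0.0419 F [ 0.  -2.6 -0.4]
finger x [0.005 0.048] y [-0.08  -0.053] lowest z [0.067 0.072 0.076 0.078]
blob [222. 251.] 292 [-0.031 -0.04   0.078]
blob [261. 265.] 339 [ 0.026 -0.094  0.079]
blob [303. 309.] 327 [ 0.077 -0.161  0.023]
clock: 10.6
position: [0.5849, -0.1323, 0.0416]
ee_rot: [0.661, 0.751, 0.0, -0.0]
contact_force: [-0.1, -0.5, 0.2]
opening: 0.0163
gripper_force: 0.0
tcp st [ 0.0275 -0.1308] z 0.0415 F [ 0.2 -0.1  0.4]
finger x [0.005 0.049] y [-0.149 -0.125] lowest z [0.066 0.071 0.074 0.077]
blob [220. 252.] 207 [-0.035 -0.04   0.079]
blob [303. 309.] 328 [ 0.077 -0.161  0.023]
blob [273. 317.] 340 [ 0.025 -0.163  0.023]
```

```bash
python3 -m jog '[[[0,0,-0.03,0,0,0,-0.62],[0,0,-0.025,0,0,0,-0.62],[0.038,0,0,0,0,0,-0.62],[0.038,0,0,0,0,0,-0.62],[0.038,-0.018,0,0,0,0,-0.62],[0.038,-0.02,0,0,0,0,-0.62],[0,-0.02,0,0,0,0,-0.62],[0,0,0,0,0,0,-0.62]]]'; python3 -m jog '[[[0,0,0,0,0,0,-0.62],[0,0,0.03,0,0,0,-0.62],[0,0,0,0,0,0,-0.62]]]';python3 tip.py
```

```text
clock: 11.45
position: [0.5036, 0.0135, 0.0962]
ee_rot: [0.659, 0.752, -0.001, -0.002]
contact_force: [0.0, -0.2, 1.1]
opening: 0.0162
gripper_force: 0.0
clock: 11.75
position: [0.508, 0.0106, 0.0649]
ee_rot: [0.661, 0.751, -0.001, -0.001]
contact_force: [-1.2, -0.6, 0.1]
opening: 0.0158
gripper_force: 0.0
tcp st [-0.0301  0.0199] z 0.0658 F [-0.9 -0.3 -0.2]
finger x [-0.053 -0.008] y [0.003 0.027] lowest z [0.092 0.095 0.097 0.1  ]
blob [222. 251.] 290 [-0.031 -0.04   0.078]
blob [302. 309.] 336 [ 0.077 -0.161  0.023]
blob [273. 317.] 342 [ 0.025 -0.163  0.023]
```

```bash
python3 -m jog '[[[0,0,0.015,0,0,0,-0.62],[0,0,0.01,0,0,0,-0.62],[0,0,0,0,0,0,-0.62],[-0.01,0,0,0,0,0,-0.62],[-0.005,0,0,0,0,0,-0.62],[-0.005,0,0,0,0,0,-0.62],[-0.005,0,0,0,0,0,-0.62],[-0.007,0,0,0,0,0,-0.62]]]';python3 tip.py
python3 -c "
from plant import eyes
import cv2
b,d=eyes.capture('side')
cv2.imwrite('pics/c4.png',cv2.resize(b[170:380,150:350],None,fx=2.5,fy=2.5)[...,::-1])"
```

```text
clock: 12.6
position: [0.5122, -0.0207, 0.0419]
ee_rot: [0.66, 0.751, 0.0, 0.0]
contact_force: [0.2, 0.3, -0.3]
opening: 0.0163
gripper_force: 0.2
tcp st [-0.0302 -0.0133] z 0.0419 F [ 0.9 -0.1  0.5]
finger x [-0.053 -0.009] y [-0.031 -0.005] lowest z [0.071 0.076 0.078 0.079]
blob [222. 253.] 310 [-0.031 -0.046  0.078]
blob [302. 309.] 332 [ 0.077 -0.161  0.023]
blob [273. 317.] 341 [ 0.025 -0.162  0.023]
```

View pics/c4.png

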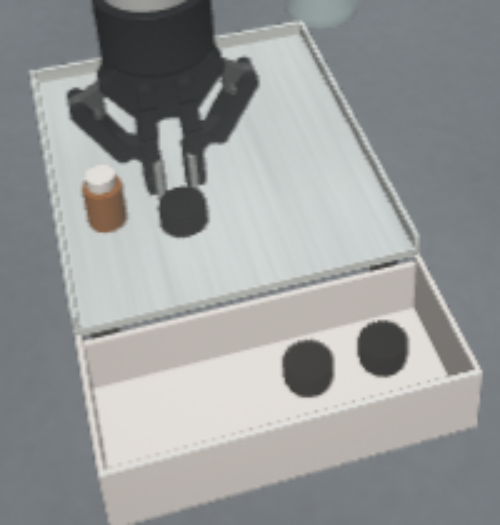

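Two caps are in the bin and the third is against the fingertips. The left gripper knuckle, at (85,105), is close to the vial at (103,200), so I'll check the clearance before sweeping past it.

```bash
sed '/^k=/,$d' tip.py > t2.py; cat >> t2.py <<'E'
for lo in np.arange(-.11,-.045,.007):
    for nm,mm in(("robot",b.max(2)<100),("vial",b.max(2)>=100)):
        k=mm&(S[...,0]>=lo)&(S[...,0]<lo+.007)&(abs(S[...,1]+.015)<.035)&(S[...,2]>.085)&(S[...,2]<.2)&(d>0)
        if k.sum()>3: print(round(lo,3),nm,k.sum(),"z",np.round(np.percentile(S[k][:,2],[3,97]),3),"y",np.round(np.percentile(S[k][:,1],[3,97]),3))
E
python3 t2.py
```

```text
tcp st [-0.0303 -0.0121] z 0.0417 F [ 0.1  1.1 -0.3]
finger x [-0.053 -0.008] y [-0.03  -0.007] lowest z [0.07  0.075 0.078 0.079]
-0.096 robot 40 z [0.154 0.166] y [-0.026 -0.004]
-0.096 vial 51 z [0.085 0.161] y [-0.032 -0.012]
-0.089 robot 81 z [0.142 0.168] y [-0.027 -0.003]
-0.089 vial 69 z [0.086 0.105] y [-0.035 -0.011]
-0.082 robot 101 z [0.132 0.172] y [-0.027 -0.013]
-0.082 vial 72 z [0.087 0.158] y [-0.035 -0.013]
-0.075 robot 129 z [0.12  0.184] y [-0.027 -0.007]
-0.075 vial 45 z [0.085 0.164] y [-0.033 -0.017]
-0.068 robot 137 z [0.117 0.198] y [-0.028 -0.005]
-0.068 vial 7 z [0.115 0.156] y [-0.024  0.   ]
-0.061 robot 117 z [0.111 0.197] y [-0.036 -0.009]
-0.054 robot 188 z [0.091 0.189] y [-0.037 -0.011]
-0.047 robot 150 z [0.097 0.197] y [-0.047 -0.021]
-0.047 vial 37 z [0.086 0.121] y [-0.026 -0.021]
```

The linkage clears the vial top (0.105) by about 15 mm, so I'll continue the sweep.

```bash
python3 -m jog '[[[-0.01,0,0,0,0,0,-0.62],[-0.012,0,0,0,0,0,-0.62],[-0.012,0,0,0,0,0,-0.62],[-0.012,0,0,0,0,0,-0.62],[-0.012,0,0,0,0,0,-0.62],[-0.012,0,0,0,0,0,-0.62],[-0.012,0,0,0,0,0,-0.62],[-0.012,0,0,0,0,0,-0.62]]]';python3 -m jog '[[[-0.012,0,0,0,0,0,-0.62],[-0.012,0,0,0,0,0,-0.62],[-0.008,0,0,0,0,0,-0.62],[0,0,0,0,0,0,-0.62],[0,0,0,0,0,0,-0.62]]]';python3 tip.py
```

```text
clock: 13.55
position: [0.5243, -0.1149, 0.0416]
ee_rot: [0.66, 0.751, 0.0, 0.0]
contact_force: [-0.1, 0.0, 0.1]
opening: 0.0159
gripper_force: 0.0
clock: 14.05
position: [0.5281, -0.1452, 0.0416]
ee_rot: [0.66, 0.751, 0.0, -0.0]
contact_force: [0.4, 0.1, -1.1]
opening: 0.0165
gripper_force: 0.0
tcp st [-0.0305 -0.1366] z 0.0415 F [-1.2  0.6 -0.5]
finger x [-0.054 -0.009] y [-0.154 -0.13 ] lowest z [0.069 0.072 0.075 0.077]
blob [303. 309.] 326 [ 0.077 -0.161  0.023]
blob [273. 317.] 339 [ 0.025 -0.163  0.023]
blob [240. 326.] 350 [-0.031 -0.164  0.023]
```

All three caps are in the bin. I'll raise the arm clear and check the scene.

```bash
python3 -m jog '[[[0,0,-0.04,0,0,0,-0.62],[0,0,-0.04,0,0,0,-0.62],[0,0,-0.04,0,0,0,-0.62],[0,0,0,0,0,0,-0.62],[0,0,0,0,0,0,-0.62]]]';python3 tip.py
python3 -c "
from plant import eyes
import cv2
b,d=eyes.capture('side');cv2.imwrite('pics/end.png',b[...,::-1])"
```

```text
clock: 14.6
position: [0.5287, -0.1445, 0.1625]
ee_rot: [0.66, 0.752, 0.001, 0.001]
contact_force: [-0.1, -0.1, -0.6]
opening: 0.0161
gripper_force: 0.0
tcp st [-0.0308 -0.1362] z 0.1613 F [ 0.9 -0.1 -0.3]Traceback (most recent call last):
  File "tip.py", line 9, in <module>
    q=S[m];print("finger x",np.round(np.percentile(q[:,0],[2,98]),3),"y",np.round(np.percentile(q[:,1],[2,98]),3),"lowest z",np.round(np.sort(q[:,2])[[0,5,15,30]],3))
                                     ~~~~~~~~~~~~~^^^^^^^^^^^^^^^
    return _quantile_unchecked(
        a, q, axis, out, overwrite_input, method, keepdims, weights)
    return _ureduce(a,
                    func=_quantile_ureduce_func,
    ...<5 lines>...
                    overwrite_input=overwrite_input,
                    method=method)
    r = func(a, **kwargs)
    result = _quantile(arr,
                       quantiles=q,
    ...<2 lines>...
                       out=out,
                       weights=wgt)
    slices_having_nans = np.isnan(arr[-1, ...])
                                  ~~~^^^^^^^^^
IndexError: index -1 is out of bounds for axis 0 with size 0
```

View pics/end.png

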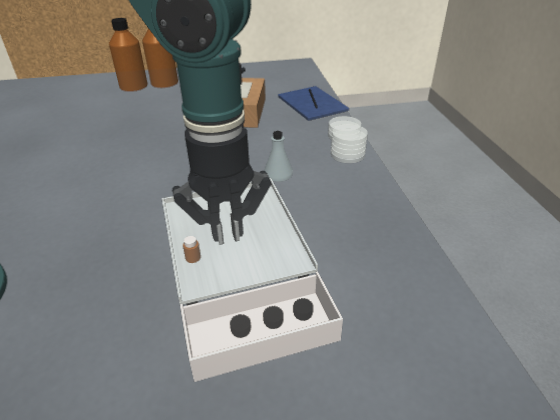

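The three caps lie in the bin at (240,326), (273,317) and (303,309). The vial (192,250) and flask (278,155) have not moved, and the arm is clear of everything. The jar is hidden behind the arm here, but the gripper never went near it.

```bash
python3 -c "
from plant import manip
print(manip.sign_off())"
```

```text
the job is handed in; nothing more can be done
None
```

I swept all three caps into the bin with light pushes and handed the job in at about 15 s of the 51 s; the vial and flask stand where they began, and the jar was hidden behind the arm in the last picture, but the gripper never went near it.

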